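# Take the key hook off its rail and stand it in the mail tray

## Robot

A 6-joint arm with a two-finger parallel gripper is mounted at the origin on the work surface. World frame = base frame: x ahead of the robot, y to its left, z up, the work surface at z = 0. Lengths are in m, angles in rad, forces in N, time in s.
With the tool pointing down it reaches from about 0.35 to 0.85 m from the base axis. Payload 8.1 kg.
Tool frame: the origin (TCP) lies at the centre of the arm's flange, where the gripper is bolted on; the fingertips stand 186 mm ahead of it and the grasp point (between the pads) lies 167 mm ahead of it; z points along the fingers, y is the line along which they close (so a half turn about z gives the same grasp; the last joint's range is limited). The gripper opens to 93 mm and grips with 3 to 60 N. Pads are 15 mm wide; open, the fingers measure 128 mm over their backs; the gripper's body (75 mm by 188 mm) begins 65 mm behind the grasp point.
Start: joints at [-1.203, 0.13, 1.488, -0, 1.523, -0.085], TCP at [0.263, -0.54, 0.405] pointing down, gripper open.
Joint ranges: [-2.96, 2.96], [-0.89, 2.26], [0.02, 2.5], [-1.34, 4.48], [0, 2.73], [-2.66, 2.66]. Speed limits (rad/s): [2.39, 2.39, 2.79, 3.14, 3.14, 3.14].

## Interface

Orientations are given as a rotation vector (axis times angle).
In Python, from plant import read_state, read_camera, camera_params, robot gives the robot as it stands.
- The arm moves only by the tool carry_out, never from a script. Its argument "targets" is a list of rows, each an object of numbers: "hand": the opening in per cent of the stroke, from 0 (shut) to 100 (fully open); "x", "y", "z": the shift along the tool's x, y, z in m; "ax", "ay", "az": the turn, a rotation vector about the tool's x, y, z in rad. In form: [{"hand": .., "x": .., "y": .., "z": .., "ax": .., "ay": .., "az": ..}, ...]. A call has 1 to 8 rows; each row is the pose to reach, as a shift and turn from the pose commanded when the call began, along the tool's axes at that moment; what a row does not reach only later rows make up. A row lasts 1/8 s, in which the tool goes at most 62.5 mm and 10.7 degrees, less where a joint would pass 70% of its speed; a pose out of reach is approached as far as the arm can. A call with a gripper value outside its range is refused whole. The fingers move at their own pace and stop on an object; "newtons" is the grip in N (left out, the last holds). Time passes only in rows, so rows that repeat a pose let the fingers close. It gives the time, the measured TCP pose, the force, the opening and the grip force at its end, in the units of the state.
- read_state(): the state, without advancing time (a new reading comes with each control period).
- read_camera(name): name is "side" or "top"; returns (picture, depth): 384x512x3 uint8, blue, green, red; 384x512 float32, m along the optical axis (not along the pixel's ray), 0 where there is no reading.
- camera_params(name): a dict with "fx", "fy", "cx", "cy" (pixels), "position" and "rotation" of the camera in the world. Camera axes: x right, y up, looking along -z (the intrinsics and any distortion apply to the point x, -y, -z); pixel columns grow to the right and rows downward; lengths in m; the calibration is good to about 2 mm. A picture is of the moment at which its call begins. camera_params takes no time and is no camera call.
- robot.close_job(): hands the job in; it is judged then, once.
The state is a dict: "t": time; "q": joint angles; "dq": joint speeds; "joint_torque": joint torques, N m; "tool_pos": TCP position; "orientation": TCP orientation; "force": force on the tool from outside, world axes, zero at the start; "wrist_torque": the same for the moment, N m; "opening": finger opening in m; "gripper_force": force on a finger pad.
Only numpy, scipy, OpenCV 4.12 (cv2) and the standard library are available. Lean on these libraries where they do the work, as an engineer would, in place of code of your own. Each camera call takes 0.05 s, during which the arm holds its last target. There are 200 camera calls.

## Task

On the shoe cabinet lies a T-track rail carrying a tall square key-hook post and a low round stop knob. Slide the key hook along the rail to the open end, where the lips stop, lift it off there and stand it upright in the black mail tray, letting go of it. Leave the round stop where it is on the rail.

Things in the scene. Friction and masses are not known exactly. Their poses are not given: they have to be found in the camera images.
- rail: Fixed aluminium T-track lying flat, 260 mm (x) by 46 (y), 19.5 high. Origin: middle of underside; +x points to the open end. Channel floor 5 mm up, 36 wide; lips (15.5 to 19.5 mm up) leave an 18 mm slot. Lips and side walls run from x = -130 to +70 mm, end wall at -130 to -122; from +70 to +130 only the bare floor plate: the open end.
- hook_center (a point): Key hook, loose in the rail, slides easily, about 0.12 kg: grey post 84 mm high. Point: post axis, half-way up (42 mm). x: to the open end. Foot 40 (x) x 30 x 8 mm under the lips, 3 mm side play, clear of them beyond rail x = +90. Deck 36 x 26 up to 24 mm; above it grip the post, 22 (x) x 24 (y) mm, by its y faces: a wire hook juts from its +x face to x = 40, 45 to 67 mm up.
- stop_center (a point): The stop, a second loose slider in the same rail between the key hook and the closed end: low round grey knob, 28 mm in diameter, 40 mm high in all (foot 30 x 30 x 8 mm). The point is on its axis, 20 mm above its underside. It stays in place.
- tray_in (a point): Fixed black plastic mail tray, open on top, 250 mm (x) x 170 mm (y) outside, 30 mm high, walls and floor 4 mm thick. The point is the centre of its inner floor, z up.
Not all that is in view belongs to the job. Leave any blue or yellow look-alike of the part that bears hook_center alone.

How it is judged:
By the outcome, as a careful person would: the job done as asked, in the order asked, and still so for the second after the job is handed in, with the robot touching nothing.
It also fails if it takes over 43 s, if anything falls off the work surface, if the arm or the gripper's body presses on something with over 40 N, if the wrist force passes 120 N, or if a joint passes its speed limit or range.

## Working session

There is one attempt and no reset: what is moved stays moved. The work goes in short steps, Python scripts to look and compute and a tool call to move; the robot and the scene stay as the last step left them, time stands still between calls to the robot, and variables do not carry over. Pictures are saved under pics/ and viewed, at most 10 in all, crops included, and the job is handed in when it is done.

Besides the shell and the picture viewer there is one more tool, called after ">>>" as name(argument=value, ...) on one line, values as JSON. carry_out: Moves the arm, as the interface text tells. Its arguments: {"type":"object","properties":{"targets":{"type":"array","items":{"type":"object","properties":{"hand":{"type":"number"},"x":{"type":"number"},"y":{"type":"number"},"z":{"type":"number"},"ax":{"type":"number"},"ay":{"type":"number"},"az":{"type":"number"}}}},"newtons":{"type":"number"}},"required":["targets"]}

```bash
mkdir -p pics; cat > h.py <<'E'
import numpy as np, cv2
from plant import read_state, read_camera, camera_params, robot
def look(n):
    im,d=read_camera(n); np.savez(f'{n}.npz',im=im,d=d); return im,d
def load(n):
    z=np.load(f'{n}.npz'); return z['im'],z['d']
def ray(n,u,v):
    p=camera_params(n); R=np.array(p['rotation']); 
    if R.ndim==1: R=cv2.Rodrigues(R)[0]
    c=np.array([(u-p['cx'])/p['fx'],-(v-p['cy'])/p['fy'],-1.]); return np.array(p['position']),R@c
def onz(n,u,v,z):
    o,r=ray(n,u,v); return o+r*(z-o[2])/r[2]
def dep(n,u,v,d):
    o,r=ray(n,u,v); return o+r*d
def cloud(n,d):
    v,u=np.mgrid[:384,:512]; p=camera_params(n); R=np.array(p['rotation'])
    if R.ndim==1: R=cv2.Rodrigues(R)[0]
    c=np.stack([(u-p['cx'])/p['fx'],-(v-p['cy'])/p['fy'],-np.ones(u.shape)],-1)*d[...,None]
    return c@R.T+np.array(p['position'])
E
python3 - <<'E'
from h import *
for n in('side','top'):
    im,d=look(n); cv2.imwrite(f'pics/{n}1.png',im); print(n,camera_params(n),(d>0).mean())
print(read_state())
E
```

```text
side {'fx': 351.13546775996355, 'fy': 351.13546775996355, 'cx': 252.51381891165036, 'cy': 191.89411044568266, 'position': array([0.19155558, 0.35870363, 0.48288854]), 'rotation': array([ 0.38995513, -1.06975875, -2.26794139])} 0.9961446126302084
top {'fx': 452.12098728868904, 'fy': 452.12098728868904, 'cx': 249.89867521588022, 'cy': 194.92871733929272, 'position': array([ 0.39373184, -0.02553198,  0.99220735]), 'rotation': array([ 0.08946542, -0.1222704 , -1.57206907])} 0.9959665934244791
{'t': 0.1, 'q': array([-1.20336834e+00,  1.31114160e-01,  1.48914662e+00,  1.65824879e-05,
        1.52301843e+00, -8.54271095e-02]), 'dq': array([ 0.00068654, -0.00056567, -0.00203967,  0.00086018,  0.00114601,
        0.00066388]), 'joint_torque': array([ 5.93928235e-04, -5.61342788e+01, -4.93093300e+01,  7.69709470e-02,
        2.91793764e-02, -6.67801464e-05]), 'tool_pos': array([ 0.26245694, -0.53932942,  0.40378811]), 'orientation': array([-3.05977310e+00, -7.04903702e-01,  3.46363503e-04]), 'force': array([0.07663333, 0.29096158, 0.37287293]), 'wrist_torque': array([ 0.00799263,  0.0394015 , -0.0227166 ]), 'gripper_force': 0.0, 'opening': 0.09270405207516151}
```

View pics/side1.png

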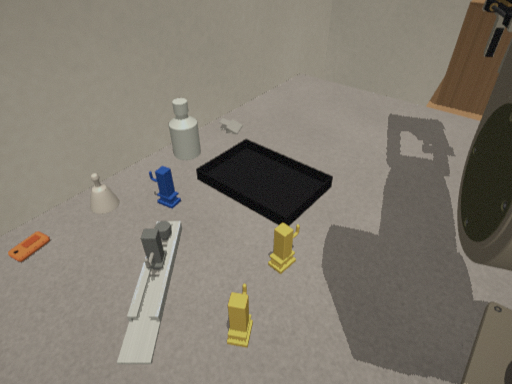

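View pics/top1.png

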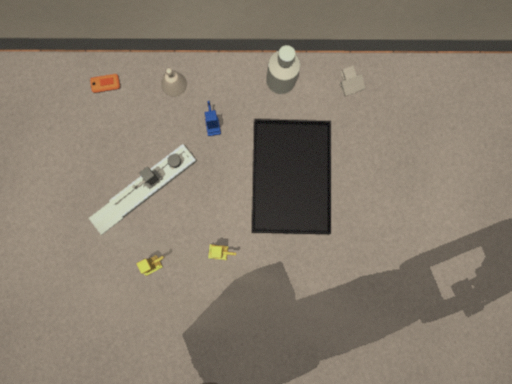

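Side view: the grey key hook is at (152,245), the stop knob at (164,231), and the rail's open end is near (138,345). The black tray is centred at (265,180).
Top view: post top at (150,175), knob at (174,160), open end at (105,220), tray centre at (291,177).
Candidates (top view): grey post (150,175), blue (212,122), yellow (148,266) and yellow (218,252). I choose the grey one because it sits in the rail.

```bash
python3 - <<'E'
from h import *
it,dt=load('top'); is_,ds=load('side')
a=cv2.resize(it[130:240,80:205],None,fx=3.2,fy=3.2,interpolation=cv2.INTER_CUBIC)
b=cv2.resize(is_[215:365,110:200],None,fx=3.2*110/150,fy=3.2*110/150,interpolation=cv2.INTER_CUBIC)
h=min(a.shape[0],b.shape[0]); cv2.imwrite('pics/crop.png',np.hstack([a[:h],b[:h]]))
# rail: bright mask
for n,im,d,box in(('top',it,dt,(80,130,205,240)),('side',is_,ds,(110,215,200,365))):
    C=cloud(n,d); m=np.zeros(d.shape,bool); m[box[1]:box[3],box[0]:box[2]]=1
    hsv=cv2.cvtColor(im,cv2.COLOR_BGR2HSV)
    print(n,'table z',np.median(C[...,2][m&(C[...,2]<.006)]))
    for lo,hi in((.003,.009),(.014,.024),(.032,.046),(.07,.1)):
        k=m&(C[...,2]>lo)&(C[...,2]<hi); P=C[k]
        if len(P)<5: continue
        v,u=np.nonzero(k)
        print(lo,len(P),'mean',P.mean(0).round(4),'medz',np.median(P[:,2]).round(4),'min',P.min(0).round(3),'max',P.max(0).round(3),'px',u.mean().round(1),v.mean().round(1))
        if lo==.014:
            r=cv2.minAreaRect(P[:,:2].astype(np.float32)); print(r)
    # dark tray
    k=(hsv[...,2]<45)&(C[...,0]>.3)&(C[...,1]<.3)&(C[...,2]<.05)
    k=cv2.morphologyEx(k.astype(np.uint8),cv2.MORPH_OPEN,np.ones((3,3)))
    nn,L,S,_=cv2.connectedComponentsWithStats(k); i=1+S[1:,4].argmax(); print('tray',S[i])
    P=C[L==i]; print('floor z',np.percentile(P[:,2],[2,25,50,75,98]).round(4)); T=P[(P[:,2]>.024)&(P[:,2]<.036)]
    r=cv2.minAreaRect(P[:,:2].astype(np.float32));print('all',r)
    if len(T): print('rim',cv2.minAreaRect(T[:,:2].astype(np.float32)),np.median(T[:,2]))
E
```

```text
top table z 0.0008370407948550262
0.003 2054 mean [0.533  0.2103 0.0048] medz 0.0043 min [0.431 0.054 0.003] max [0.675 0.332 0.009] px 132.7 193.0
0.014 1106 mean [0.5579 0.1653 0.0199] medz 0.0201 min [0.48  0.076 0.014] max [0.639 0.258 0.024] px 152.2 180.5
((0.5604996681213379, 0.16635024547576904), (0.04796302691102028, 0.19985175132751465), 38.40553665161133)
0.032 118 mean [0.5884 0.1246 0.0421] medz 0.044 min [0.546 0.104 0.032] max [0.611 0.166 0.046] px 169.9 164.5
0.07 159 mean [0.5591 0.1647 0.0872] medz 0.0891 min [0.536 0.15  0.07 ] max [0.576 0.195 0.093] px 146.3 174.3
tray [ 255  120   75   73 1453]
floor z [0.001  0.0039 0.0057 0.0103 0.0309]
all ((0.6115379333496094, -0.1378241777420044), (0.1639603227376938, 0.1584426313638687), 88.28040313720703)
rim ((0.6111147999763489, -0.13781146705150604), (0.1639603227376938, 0.1575959473848343), 88.28040313720703) 0.02900840233799218
side table z 0.00045267147795075013
0.003 2037 mean [0.4945 0.246  0.0053] medz 0.0052 min [0.402 0.072 0.003] max [0.615 0.303 0.009] px 143.2 326.3
0.014 1461 mean [0.5386 0.1836 0.0193] medz 0.0196 min [0.48  0.073 0.014] max [0.639 0.256 0.022] px 155.3 278.1
((0.5599479675292969, 0.16429847478866577), (0.04694726690649986, 0.19979551434516907), 38.287418365478516)
0.032 254 mean [0.5805 0.1317 0.0415] medz 0.0437 min [0.545 0.103 0.032] max [0.611 0.178 0.046] px 161.7 237.0
0.07 323 mean [0.5562 0.1662 0.0838] medz 0.0873 min [0.535 0.148 0.07 ] max [0.575 0.195 0.091] px 149.9 237.4
tray [ 197  140  135   84 6365]
floor z [0.0029 0.0042 0.0051 0.015  0.0302]
all ((0.5668041706085205, -0.13702037930488586), (0.1714976578950882, 0.250003457069397), 88.11907958984375)
rim ((0.5666490197181702, -0.13707828521728516), (0.17009000480175018, 0.24893751740455627), 88.44806671142578) 0.028031234166682878
```

View pics/crop.png

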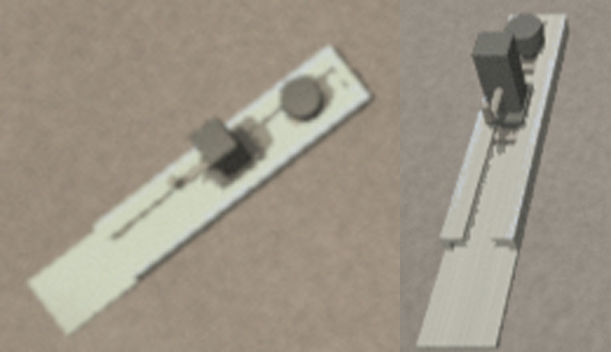

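```bash
cat >> h.py <<'E'
TH=np.deg2rad(128.35); EX=np.array([np.cos(TH),np.sin(TH)]); EY=np.array([-EX[1],EX[0]]); O=np.array([.5602,.1653])+.03*EX
def rail(P): q=P[...,:2]-O; return np.stack([q@EX,q@EY,P[...,2]],-1)
def world(x,y): return O+x*EX+y*EY
E
python3 - <<'E'
from h import *
np.set_printoptions(precision=4,suppress=True)
for n in('top','side'):
    im,d=load(n); C=cloud(n,d); R=rail(C)
    lip=(abs(R[...,0])<.15)&(abs(R[...,1])<.04)
    for nm,lo,hi in(('post',.084,.096),('stop',.040,.050),('lip',.016,.024),('plate',.0035,.008)):
        k=lip&(R[...,2]>lo)&(R[...,2]<hi)
        if nm=='stop': k&=R[...,0]<-.045
        if nm=='plate': k&=R[...,0]>.07
        P=R[k]; r=cv2.minAreaRect(P[:,:2].astype(np.float32))
        print(n,nm,len(P),P.min(0),P.max(0),'med z',np.median(P[:,2]),'rect',r, world(*r[0]))
s=read_state(); R=cv2.Rodrigues(s['orientation'])[0]; print(R)
E
```

```text
top post 132 [-0.0416 -0.0129  0.0845] [-0.0198  0.0115  0.0929] med z 0.08948225877038257 rect ((-0.030686231330037117, -0.0006892727687954903), (0.024434126913547516, 0.021704353392124176), 89.90386962890625) [0.5612 0.1652]
top stop 132 [-0.1044 -0.0142  0.0403] [-0.0783  0.0125  0.0493] med z 0.04571470598491817 rect ((-0.0906391516327858, 1.1418014764785767e-06), (0.025690041482448578, 0.02618461288511753), 48.072383880615234) [0.5978 0.1177]
top lip 1067 [-0.1293 -0.0249  0.016 ] [0.0706 0.0231 0.0239] med z 0.020123913991398013 rect ((-0.029362298548221588, -0.0008866600692272186), (0.19985173642635345, 0.04796304181218147), 0.05554058775305748) [0.5605 0.1664]
top plate 510 [ 0.0702 -0.0399  0.0035] [0.1488 0.04   0.008 ] med z 0.005608322291984991 rect ((0.10954928398132324, 5.4877251386642456e-05), (0.07930701971054077, 0.07871422916650772), 1.54189932346344) [0.4736 0.2747]
side post 192 [-0.0434 -0.0109  0.0841] [-0.0205  0.0132  0.091 ] med z 0.08895927588116931 rect ((-0.03192640841007233, 0.0010933848097920418), (0.023005010560154915, 0.023886745795607567), 1.0689175128936768) [0.5605 0.1631]
side stop 146 [-0.1075 -0.0115  0.0401] [-0.0795  0.0144  0.0468] med z 0.04497878748613843 rect ((-0.09318351745605469, 0.0018476899713277817), (0.02663494274020195, 0.02385113015770912), 52.295711517333984) [0.598  0.1146]
side lip 1390 [-0.1306 -0.0227  0.0161] [0.0693 0.0243 0.0225] med z 0.019655542654974073 rect ((-0.030629068613052368, 0.0008190665394067764), (0.04694728925824165, 0.19979552924633026), 89.93736267089844) [0.5599 0.1643]
side plate 1293 [ 0.0701 -0.0226  0.0035] [0.1294 0.0244 0.0078] med z 0.005229450763542254 rect ((0.09976313263177872, 0.0008551161736249924), (0.047034379094839096, 0.0592382438480854), 89.95252990722656) [0.479  0.2665]
[[ 0.8992  0.4375 -0.0006]
 [ 0.4375 -0.8992  0.0016]
 [ 0.0002 -0.0017 -1.    ]]
```

Both views agree:

| Item | Measured | Expected |
|---|---|---|
| Post top height | 0.089 m | 5 + 84 mm |
| Lip height | 0.020 m | 19.5 mm |
| Plate height | 0.005 m | 5 mm |
| Lip outline | 200 × 47 mm | 200 × 46 mm |

The crop shows the grey square post with its wire hook in the rail at crop (215,142), and the knob at (302,98) towards the closed end. The post is at world (0.561, 0.1645). I'm moving above it.

>>> carry_out(targets=[{"hand": 100,"x": 0.576,"y": -0.502,"z": 0,"ax": 0,"ay": 0,"az": -1.787},{"hand": 100,"x": 0.576,"y": -0.502,"z": 0,"ax": 0,"ay": 0,"az": -1.787},{"hand": 100,"x": 0.576,"y": -0.502,"z": 0,"ax": 0,"ay": 0,"az": -1.787},{"hand": 100,"x": 0.576,"y": -0.502,"z": 0,"ax": 0,"ay": 0,"az": -1.787},{"hand": 100,"x": 0.576,"y": -0.502,"z": 0,"ax": 0,"ay": 0,"az": -1.787},{"hand": 100,"x": 0.576,"y": -0.502,"z": 0,"ax": 0,"ay": 0,"az": -1.787},{"hand": 100,"x": 0.576,"y": -0.502,"z": 0,"ax": 0,"ay": 0,"az": -1.787},{"hand": 100,"x": 0.576,"y": -0.502,"z": 0,"ax": 0,"ay": 0,"az": -1.787}])

```text
t: 1.1
tool_pos: [0.458, -0.0772, 0.4046]
orientation: [1.751, 2.608, -0.0]
force: [1.3, 0.2, 0.9]
opening: 0.0929
gripper_force: 0.0
```

```bash
cat >> h.py <<'E'
def togo(x,y,z,head):
    "shift in tool axes and az to bring the flange to x,y,z with tool y along world heading (deg, mod 180)"
    s=read_state(); R=cv2.Rodrigues(s['orientation'])[0]
    h=np.rad2deg(np.arctan2(R[1,1],R[0,1])); dh=(head-h+90)%180-90
    print('t',s['t'].__round__(2),'pos',s['tool_pos'].round(4),'F',s['force'].round(2),'open',round(s['opening'],4),round(s['gripper_force'],1),'q',s['q'].round(2),'Rz',R[:,2].round(4))
    print('shift',(R.T@(np.array([x,y,z])-s['tool_pos'])).round(4),'az',-np.deg2rad(dh).round(4),'rail xy grasp',rail(s['tool_pos']+.167*R[:,2]).round(4))
E
python3 -c "
from h import *; togo(.561,.1645,.238,38.35)"
```

```text
t 1.1 pos [ 0.458  -0.0772  0.4046] F [1.28 0.15 0.89] open 0.0929 0.0 q [-0.28 -0.24  1.85 -0.    1.54 -0.67] Rz [ 1.e-04 -1.e-04 -1.e+00]
shift [0.1848 0.1868 0.1666] az -0.2813 rail xy grasp [-0.1568  0.2306  0.2376]
```

>>> carry_out(targets=[{"hand": 100,"x": 0.185,"y": 0.187,"z": 0,"ax": 0,"ay": 0,"az": -0.283},{"hand": 100,"x": 0.185,"y": 0.187,"z": 0,"ax": 0,"ay": 0,"az": -0.283},{"hand": 100,"x": 0.185,"y": 0.187,"z": 0,"ax": 0,"ay": 0,"az": -0.283},{"hand": 100,"x": 0.185,"y": 0.187,"z": 0,"ax": 0,"ay": 0,"az": -0.283},{"hand": 100,"x": 0.185,"y": 0.187,"z": 0,"ax": 0,"ay": 0,"az": -0.283},{"hand": 100,"x": 0.185,"y": 0.187,"z": 0,"ax": 0,"ay": 0,"az": -0.283},{"hand": 100,"x": 0.185,"y": 0.187,"z": 0,"ax": 0,"ay": 0,"az": -0.283},{"hand": 100,"x": 0.185,"y": 0.187,"z": 0,"ax": 0,"ay": 0,"az": -0.283}])

```text
t: 2.1
tool_pos: [0.5621, 0.1607, 0.405]
orientation: [1.377, 2.823, -0.0]
force: [-1.0, 0.4, -0.5]
opening: 0.0935
gripper_force: 0.0
```

```bash
python3 -c "
from h import *; togo(.561,.1645,.238,38.35)"
```

```text
t 2.1 pos [0.5621 0.1607 0.405 ] F [-1.03  0.39 -0.54] open 0.0935 0.0 q [ 0.19  0.09  1.53 -0.    1.52 -0.47] Rz [ 3.e-04 -2.e-04 -1.e+00]
shift [0.0038 0.0014 0.167 ] az -0.0063 rail xy grasp [-0.0349  0.0013  0.238 ]
```

>>> carry_out(targets=[{"hand": 100,"x": 0.004,"y": 0.001,"z": 0.04,"ax": 0,"ay": 0,"az": -0.006},{"hand": 100,"x": 0.004,"y": 0.001,"z": 0.08,"ax": 0,"ay": 0,"az": -0.006},{"hand": 100,"x": 0.004,"y": 0.001,"z": 0.12,"ax": 0,"ay": 0,"az": -0.006},{"hand": 100,"x": 0.004,"y": 0.001,"z": 0.15,"ax": 0,"ay": 0,"az": -0.006},{"hand": 100,"x": 0.004,"y": 0.001,"z": 0.167,"ax": 0,"ay": 0,"az": -0.006},{"hand": 100,"x": 0.004,"y": 0.001,"z": 0.167,"ax": 0,"ay": 0,"az": -0.006},{"hand": 100,"x": 0.004,"y": 0.001,"z": 0.167,"ax": 0,"ay": 0,"az": -0.006}])

```text
t: 2.98
tool_pos: [0.5614, 0.1658, 0.2394]
orientation: [1.366, 2.827, 0.002]
force: [0.6, 0.2, 0.3]
opening: 0.093
gripper_force: 0.0
```

```bash
python3 -c "
from h import *; togo(.561,.1645,.238,38.35)
a,_=look('side');b,_=look('top')
f=lambda im,y0,y1,x0,x1:cv2.resize(im[y0:y1,x0:x1],(390,390),interpolation=cv2.INTER_CUBIC)
cv2.imwrite('pics/grasp.png',np.hstack([f(a,180,310,90,220),f(b,110,240,80,210)]))"
```

```text
t 2.98 pos [0.5614 0.1658 0.2394] F [0.63 0.23 0.27] open 0.093 0.0 q [ 0.2   0.23  1.69  0.    1.22 -0.47] Rz [ 2.3e-03  5.0e-04 -1.0e+00]
shift [-0.0008 -0.0011  0.0014] az 0.0013 rail xy grasp [-0.0305 -0.0016  0.0724]
```

View pics/grasp.png

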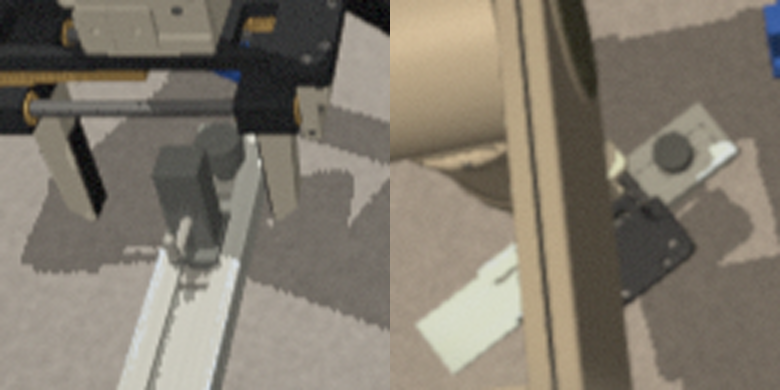

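The crop shows the open fingers straddling the grey post (post at crop (185,195), fingers at (85,150) and (280,180)). The knob sits behind it, clear. Closing now.

>>> carry_out(targets=[{"hand": 0,"y": -0.001},{"hand": 0,"y": -0.001},{"hand": 0,"y": -0.001},{"hand": 0,"y": -0.001},{"hand": 0,"y": -0.001},{"hand": 0,"y": -0.001},{"hand": 0,"y": -0.001},{"hand": 0,"y": -0.001}], newtons=20)

```text
schema error: expected keys hand, x, y, z, ax, ay, az
```

```bash
python3 -c "
from h import *; w=world(.104,0); togo(w[0],w[1],.239,38.35)"
```

```text
t 3.08 pos [0.5614 0.166  0.2396] F [-0.55  1.02  0.64] open 0.0936 0.0 q [ 0.2   0.23  1.69 -0.    1.22 -0.47] Rz [ 2.9e-03  6.0e-04 -1.0e+00]
shift [ 0.1342 -0.0012  0.0004] az 0.0016 rail xy grasp [-0.0304 -0.0018  0.0726]
```

>>> carry_out(targets=[{"hand": 0,"x": 0,"y": -0.001,"z": 0,"ax": 0,"ay": 0,"az": 0},{"hand": 0,"x": 0,"y": -0.001,"z": 0,"ax": 0,"ay": 0,"az": 0},{"hand": 0,"x": 0,"y": -0.001,"z": 0,"ax": 0,"ay": 0,"az": 0},{"hand": 0,"x": 0,"y": -0.001,"z": 0,"ax": 0,"ay": 0,"az": 0},{"hand": 0,"x": 0,"y": -0.001,"z": 0,"ax": 0,"ay": 0,"az": 0},{"hand": 0,"x": 0,"y": -0.001,"z": 0,"ax": 0,"ay": 0,"az": 0},{"hand": 0,"x": 0,"y": -0.001,"z": 0,"ax": 0,"ay": 0,"az": 0},{"hand": 0,"x": 0,"y": -0.001,"z": 0,"ax": 0,"ay": 0,"az": 0}], newtons=20)

```text
t: 4.08
tool_pos: [0.5598, 0.1653, 0.2377]
orientation: [-1.366, -2.829, 0.0]
force: [-0.0, 0.1, -0.3]
opening: 0.024
gripper_force: 20.0
```

```bash
python3 -c "
from h import *; w=world(.104,0); togo(w[0],w[1],.239,38.35)"
```

```text
t 4.08 pos [0.5598 0.1653 0.2377] F [-0.03  0.06 -0.29] open 0.024 20.0 q [ 0.2   0.23  1.7   0.    1.22 -0.47] Rz [-1.e-04 -0.e+00 -1.e+00]
shift [ 0.1338  0.0005 -0.0013] az 0.0017 rail xy grasp [-0.0298  0.0003  0.0707]
```

Gripped at a 24 mm opening, which is the post's width, with no side force. Sliding along +x, slowly.

>>> carry_out(targets=[{"hand": 0,"x": 0.01,"y": 0,"z": 0,"ax": 0,"ay": 0,"az": 0},{"hand": 0,"x": 0.025,"y": 0,"z": 0,"ax": 0,"ay": 0,"az": 0},{"hand": 0,"x": 0.04,"y": 0,"z": 0,"ax": 0,"ay": 0,"az": 0},{"hand": 0,"x": 0.055,"y": 0,"z": 0,"ax": 0,"ay": 0,"az": 0},{"hand": 0,"x": 0.07,"y": 0,"z": 0,"ax": 0,"ay": 0,"az": 0},{"hand": 0,"x": 0.085,"y": 0,"z": 0,"ax": 0,"ay": 0,"az": 0},{"hand": 0,"x": 0.1,"y": 0,"z": 0,"ax": 0,"ay": 0,"az": 0}])

```text
t: 4.95
tool_pos: [0.497, 0.2445, 0.2377]
orientation: [-1.366, -2.829, 0.0]
force: [-0.0, -0.2, -0.7]
opening: 0.0239
gripper_force: 20.0
```

```bash
python3 -c "
from h import *; w=world(.104,0); togo(w[0],w[1],.238,38.35)"
```

```text
t 4.95 pos [0.497  0.2445 0.2377] F [-0.03 -0.24 -0.71] open 0.0239 20.0 q [ 0.36  0.15  1.78  0.    1.21 -0.31] Rz [-1.e-04  0.e+00 -1.e+00]
shift [ 0.0327  0.0005 -0.0003] az 0.0018 rail xy grasp [0.0713 0.0005 0.0707]
```

>>> carry_out(targets=[{"hand": 0,"x": 0.015,"y": 0,"z": 0,"ax": 0,"ay": 0,"az": 0},{"hand": 0,"x": 0.028,"y": 0,"z": 0,"ax": 0,"ay": 0,"az": 0},{"hand": 0,"x": 0.035,"y": 0,"z": 0,"ax": 0,"ay": 0,"az": 0},{"hand": 0,"x": 0.035,"y": 0,"z": 0,"ax": 0,"ay": 0,"az": 0},{"hand": 0,"x": 0.035,"y": 0,"z": 0,"ax": 0,"ay": 0,"az": 0}])

```text
t: 5.58
tool_pos: [0.4761, 0.2708, 0.2377]
orientation: [1.366, 2.829, -0.0]
force: [0.0, -0.2, -1.2]
opening: 0.0239
gripper_force: 20.0
```

```bash
python3 -c "
from h import *; togo(.5,.2,.36,38.35)
a,_=look('side');b,_=look('top')
f=lambda im,y0,y1,x0,x1:cv2.resize(im[y0:y1,x0:x1],(390,390),interpolation=cv2.INTER_CUBIC)
cv2.imwrite('pics/slid.png',np.hstack([f(a,210,380,60,230),f(b,110,240,80,210)]))"
```

```text
t 5.58 pos [0.4761 0.2708 0.2377] F [ 0.04 -0.22 -1.16] open 0.0239 20.0 q [ 0.42  0.14  1.8  -0.    1.21 -0.25] Rz [ 1.e-04 -1.e-04 -1.e+00]
shift [-0.0704 -0.0253 -0.1223] az 0.0014 rail xy grasp [0.1049 0.0005 0.0707]
```

View pics/slid.png

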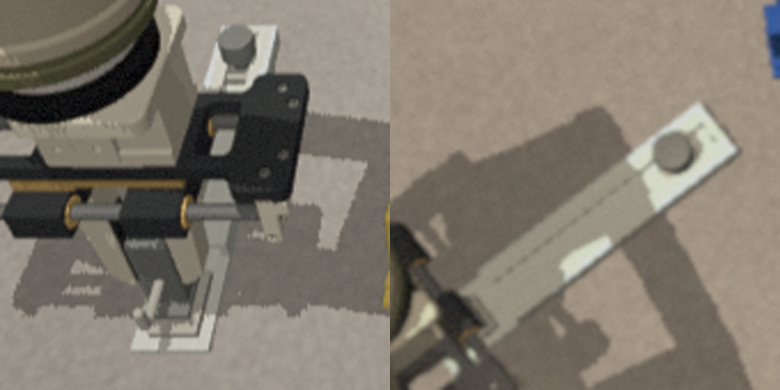

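The foot stands on the bare plate beyond the lips (side crop (175,325)), and the knob is unmoved at top crop (673,152). Lifting straight up.

>>> carry_out(targets=[{"hand": 0,"x": 0,"y": 0,"z": -0.01,"ax": 0,"ay": 0,"az": 0},{"hand": 0,"x": 0,"y": 0,"z": -0.03,"ax": 0,"ay": 0,"az": 0},{"hand": 0,"x": 0,"y": 0,"z": -0.06,"ax": 0,"ay": 0,"az": 0},{"hand": 0,"x": 0,"y": 0,"z": -0.1,"ax": 0,"ay": 0,"az": 0},{"hand": 0,"x": 0,"y": 0,"z": -0.14,"ax": 0,"ay": 0,"az": 0},{"hand": 0,"x": 0,"y": 0,"z": -0.16,"ax": 0,"ay": 0,"az": 0},{"hand": 0,"x": 0,"y": 0,"z": -0.16,"ax": 0,"ay": 0,"az": 0}])

```text
t: 6.55
tool_pos: [0.4764, 0.2711, 0.3994]
orientation: [1.365, 2.827, 0.004]
force: [0.1, -0.3, -1.9]
opening: 0.0241
gripper_force: 20.0
```

```bash
python3 -c "
from h import *; togo(.567,-.137,.40,0)
im,d=look('side'); R=cloud('side',d)
k=(abs(R[...,0]-.567)<.07)&(abs(R[...,1]+.137)<.1); print('tray floor z',np.median(R[k][:,2]),k.sum())"
```

```text
t 6.55 pos [0.4764 0.2711 0.3994] F [ 0.08 -0.32 -1.86] open 0.0241 20.0 q [ 0.42 -0.01  1.64 -0.    1.5  -0.25] Rz [ 0.0031  0.0014 -1.    ]
shift [-0.376  -0.1827 -0.0008] az 0.6708 rail xy grasp [ 0.1049 -0.0005  0.2324]
tray floor z 0.0046984122542866325 3799
```

Lifted (force reads −1.9 N). Next is the tray centre.

>>> carry_out(targets=[{"hand": 0,"x": -0.03,"y": -0.015,"z": 0,"ax": 0,"ay": 0,"az": 0.06},{"hand": 0,"x": -0.075,"y": -0.036,"z": 0,"ax": 0,"ay": 0,"az": 0.14},{"hand": 0,"x": -0.125,"y": -0.061,"z": 0,"ax": 0,"ay": 0,"az": 0.23},{"hand": 0,"x": -0.175,"y": -0.085,"z": 0,"ax": 0,"ay": 0,"az": 0.32},{"hand": 0,"x": -0.225,"y": -0.109,"z": 0,"ax": 0,"ay": 0,"az": 0.41},{"hand": 0,"x": -0.275,"y": -0.134,"z": 0,"ax": 0,"ay": 0,"az": 0.5},{"hand": 0,"x": -0.325,"y": -0.158,"z": 0,"ax": 0,"ay": 0,"az": 0.59},{"hand": 0,"x": -0.36,"y": -0.175,"z": 0,"ax": 0,"ay": 0,"az": 0.66}])

```text
t: 7.6
tool_pos: [0.5622, -0.1221, 0.3947]
orientation: [-2.211, -2.227, 0.003]
force: [1.2, 0.1, -2.4]
opening: 0.0239
gripper_force: 20.0
```

```bash
python3 -c "
from h import *; togo(.567,-.137,.238,0)"
```

```text
t 7.6 pos [ 0.5622 -0.1221  0.3947] F [ 1.23  0.12 -2.36] open 0.0239 20.0 q [-0.3   0.07  1.57 -0.    1.5  -0.31] Rz [-0.004  0.001 -1.   ]
shift [-0.0151  0.0053  0.1567] az 0.0069 rail xy grasp [-0.2561  0.1771  0.2277]
```

>>> carry_out(targets=[{"hand": 0,"x": -0.012,"y": 0.003,"z": 0.02,"ax": 0,"ay": 0,"az": 0.01},{"hand": 0,"x": -0.012,"y": 0.003,"z": 0.055,"ax": 0,"ay": 0,"az": 0.01},{"hand": 0,"x": -0.012,"y": 0.003,"z": 0.095,"ax": 0,"ay": 0,"az": 0.01},{"hand": 0,"x": -0.012,"y": 0.003,"z": 0.13,"ax": 0,"ay": 0,"az": 0.01},{"hand": 0,"x": -0.012,"y": 0.003,"z": 0.148,"ax": 0,"ay": 0,"az": 0.01},{"hand": 0,"x": -0.012,"y": 0.003,"z": 0.153,"ax": 0,"ay": 0,"az": 0.01},{"hand": 0,"x": -0.012,"y": 0.003,"z": 0.153,"ax": 0,"ay": 0,"az": 0.01},{"hand": 0,"x": -0.012,"y": 0.003,"z": 0.153,"ax": 0,"ay": 0,"az": 0.01}])

```text
t: 8.6
tool_pos: [0.5665, -0.1319, 0.2464]
orientation: [2.218, 2.221, 0.002]
force: [0.6, -0.1, -1.4]
opening: 0.0237
gripper_force: 20.0
```

```bash
python3 -c "
from h import *; togo(.567,-.137,.2375,0)
a,_=look('side')
cv2.imwrite('pics/tray.png',cv2.resize(a[80:240,170:360],None,fx=3,fy=3,interpolation=cv2.INTER_CUBIC))"
```

```text
t 8.6 pos [ 0.5665 -0.1319  0.2464] F [ 0.62 -0.12 -1.43] open 0.0237 20.0 q [-0.32  0.21  1.7   0.    1.23 -0.32] Rz [ 2.6e-03 -8.0e-04 -1.0e+00]
shift [-0.0051  0.0004  0.0089] az 0.0011 rail xy grasp [-0.2674  0.1792  0.0794]
```

View pics/tray.png

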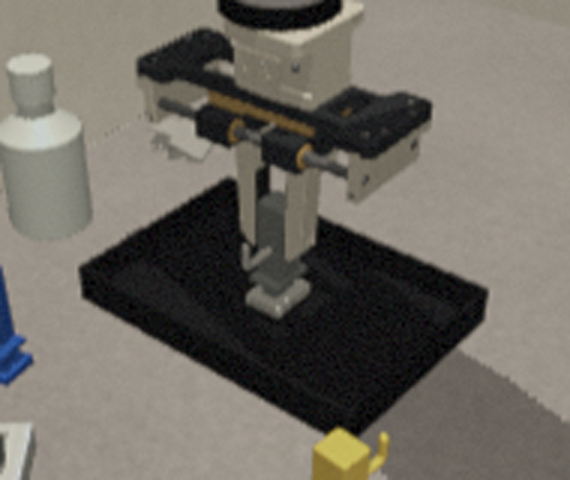

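The post is upright over the tray, with its foot at crop (280,295). Lowering in small steps.

>>> carry_out(targets=[{"hand": 0,"x": 0,"y": 0,"z": 0.002,"ax": 0,"ay": 0,"az": 0},{"hand": 0,"x": 0,"y": 0,"z": 0.004,"ax": 0,"ay": 0,"az": 0},{"hand": 0,"x": 0,"y": 0,"z": 0.006,"ax": 0,"ay": 0,"az": 0},{"hand": 0,"x": 0,"y": 0,"z": 0.006,"ax": 0,"ay": 0,"az": 0},{"hand": 0,"x": 0,"y": 0,"z": 0.006,"ax": 0,"ay": 0,"az": 0},{"hand": 0,"x": 0,"y": 0,"z": 0.006,"ax": 0,"ay": 0,"az": 0}])

```text
t: 9.4
tool_pos: [0.5659, -0.1317, 0.2388]
orientation: [2.22, 2.223, 0.0]
force: [-0.1, -0.3, -1.6]
opening: 0.024
gripper_force: 20.0
```

```bash
python3 -c "
from h import *; togo(.567,-.137,.2375,0)"
```

```text
t 9.4 pos [ 0.5659 -0.1317  0.2388] F [-0.14 -0.29 -1.57] open 0.024 20.0 q [-0.32  0.22  1.7  -0.    1.22 -0.32] Rz [ 1.e-04 -0.e+00 -1.e+00]
shift [-0.0053  0.0011  0.0013] az 0.001 rail xy grasp [-0.2664  0.1798  0.0718]
```

>>> carry_out(targets=[{"hand": 0,"x": 0,"y": 0,"z": 0.0005,"ax": 0,"ay": 0,"az": 0},{"hand": 0,"x": 0,"y": 0,"z": 0.001,"ax": 0,"ay": 0,"az": 0},{"hand": 0,"x": 0,"y": 0,"z": 0.0015,"ax": 0,"ay": 0,"az": 0},{"hand": 0,"x": 0,"y": 0,"z": 0.002,"ax": 0,"ay": 0,"az": 0},{"hand": 0,"x": 0,"y": 0,"z": 0.002,"ax": 0,"ay": 0,"az": 0}])

```text
t: 10.02
tool_pos: [0.5658, -0.1317, 0.2367]
orientation: [2.22, 2.223, 0.0]
force: [-0.4, -1.2, -1.7]
opening: 0.024
gripper_force: 20.0
```

>>> carry_out(targets=[{"hand": 0,"x": 0,"y": 0,"z": 0.0005,"ax": 0,"ay": 0,"az": 0},{"hand": 0,"x": 0,"y": 0,"z": 0.001,"ax": 0,"ay": 0,"az": 0},{"hand": 0,"x": 0,"y": 0,"z": 0.001,"ax": 0,"ay": 0,"az": 0}])

```text
t: 10.4
tool_pos: [0.5662, -0.1318, 0.2367]
orientation: [2.219, 2.222, 0.001]
force: [-1.5, 1.1, 5.3]
opening: 0.024
gripper_force: 20.0
```

Contact: force is now +5.3 N and z holds at 0.2367, as expected for a 4 mm floor. I'll ease off 0.5 mm and release slowly.

>>> carry_out(targets=[{"hand": 0,"x": 0,"y": 0,"z": -0.0006,"ax": 0,"ay": 0,"az": 0},{"hand": 35,"x": 0,"y": 0,"z": -0.0006,"ax": 0,"ay": 0,"az": 0},{"hand": 50,"x": 0,"y": 0,"z": -0.0006,"ax": 0,"ay": 0,"az": 0},{"hand": 80,"x": 0,"y": 0,"z": -0.0006,"ax": 0,"ay": 0,"az": 0},{"hand": 80,"x": 0,"y": 0,"z": -0.0006,"ax": 0,"ay": 0,"az": 0},{"hand": 80,"x": 0,"y": 0,"z": -0.0006,"ax": 0,"ay": 0,"az": 0},{"hand": 80,"x": 0,"y": 0,"z": -0.0006,"ax": 0,"ay": 0,"az": 0}])

```text
t: 11.28
tool_pos: [0.5658, -0.1317, 0.2363]
orientation: [2.22, 2.223, -0.0]
force: [0.5, -0.7, -0.1]
opening: 0.0735
gripper_force: 0.0
```

>>> carry_out(targets=[{"hand": 80,"x": 0,"y": 0,"z": -0.02,"ax": 0,"ay": 0,"az": 0},{"hand": 80,"x": 0,"y": 0,"z": -0.06,"ax": 0,"ay": 0,"az": 0},{"hand": 80,"x": 0,"y": 0,"z": -0.11,"ax": 0,"ay": 0,"az": 0},{"hand": 80,"x": 0,"y": 0,"z": -0.16,"ax": 0,"ay": 0,"az": 0},{"hand": 80,"x": 0,"y": 0,"z": -0.18,"ax": 0,"ay": 0,"az": 0},{"hand": 80,"x": 0,"y": 0,"z": -0.18,"ax": 0,"ay": 0,"az": 0},{"hand": 80,"x": 0,"y": 0,"z": -0.18,"ax": 0,"ay": 0,"az": 0}])

```text
t: 12.15
tool_pos: [0.5654, -0.1316, 0.4142]
orientation: [-2.218, -2.221, 0.002]
force: [-0.6, -0.5, -0.2]
opening: 0.0743
gripper_force: 0.0
```

```bash
python3 -c "
from h import *; togo(.567,-.137,.2375,0)
a,d=look('side');cv2.imwrite('pics/end.png',a)
R=rail(cloud('side',d)); k=(R[...,2]>.04)&(R[...,2]<.05)&(R[...,0]<-.045)&(abs(R[...,0])<.15)&(abs(R[...,1])<.04); print('stop',R[k].min(0),R[k].max(0))
C=cloud('side',d); k=(abs(C[...,0]-.566)<.03)&(abs(C[...,1]+.132)<.03)&(C[...,2]>.08)&(C[...,2]<.1);print('post top',C[k].mean(0),C[k].max(0),C[k].std(0))"
```

```text
t 12.15 pos [ 0.5654 -0.1316  0.4142] F [-0.61 -0.47 -0.21] open 0.0743 0.0 q [-0.32  0.08  1.53  0.    1.54 -0.32] Rz [-0.0029  0.001  -1.    ]
shift [-0.0056  0.0021  0.1767] az 0.001 rail xy grasp [-0.2656  0.1804  0.2472]
stop [-0.10662194 -0.0117251   0.0400034 ] [-0.07855852  0.01449112  0.04695649]
post top [ 0.56321588 -0.13168004  0.08647136] [ 0.57674877 -0.1230724   0.08970212] [0.00749077 0.00687751 0.00268663]
```

View pics/end.png

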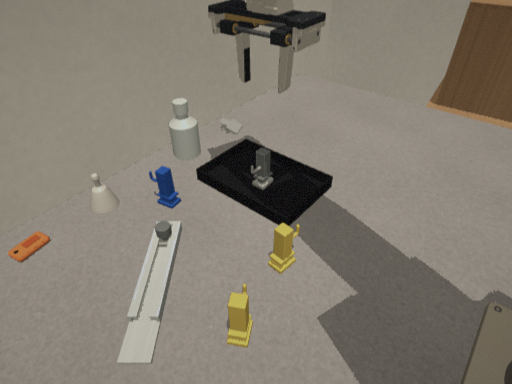

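The hook stands upright in the tray at (262,168), the stop is still on the rail at (163,231) within 1 mm of where it was, and the gripper is clear. Handing in.

```bash
python3 -c "
from plant import robot; print(robot.close_job())"
```

```text
the job is handed in; nothing more can be done
None
```

The key hook was slid to the open end, lifted off and left standing upright and released in the black mail tray; the round stop stayed in place on the rail, and the job was handed in at about 12 s.

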